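# Key a dozen jars into the counting scale and print the label

### The arm

A 6-joint arm with a two-finger parallel gripper is mounted at the origin on the work surface. World frame = base frame: x ahead of the robot, y to its left, z up, the work surface at z = 0. Lengths are in m, angles in degrees, forces in N, time in s.
With the tool pointing down it reaches from about 0.325 to 0.75 m from the base axis. Payload 7.6 kg.
Tool frame: the origin (TCP) lies between the finger pads; the fingertips stand 19 mm ahead of it and the grasp point (between the pads) is the TCP; z points along the fingers, y is the line along which they close (so a half turn about z gives the same grasp; the last joint's range is limited). The gripper opens to 85 mm and grips with 20 to 120 N. Pads are 22 mm wide; open, the fingers measure 114 mm over their backs; the gripper's body (76 mm by 85 mm) begins 54 mm behind the grasp point. The pads swing forward as they close: fully open they stand 13 mm farther back than shut.
Start: joints at [-74.559, 2.991, 80.254, -0, 96.75, -4.028], TCP at [0.175, -0.495, 0.25] pointing down, gripper open.
Joint ranges: [-166.34, 166.34], [-52.06, 124.39], [6.96, 135.62], [-60.46, 240.46], [14.63, 156.25], [-167.68, 167.68]. Speed limits (degrees/s): [147.25, 147.25, 172.46, 180, 180, 180].

### API

Orientations are given as a 3x3 rotation matrix whose columns are the frame's x, y, z axes.
In Python, from workcell import status, vision, r gives the robot as it stands. The module is installed in compiled form; this text tells all that it offers.
- The arm moves only by the tool arm_command, never from a script. Its argument "series" is a list of rows, each a list of 3 entries, a list of its own where there are three numbers: the shift along the tool's x, y, z in cm, then the turn, a rotation vector about the tool's x, y, z in rad, then the closure, from -1 (fully open) to 1 (shut). In form: [[[tx, ty, tz], [ax, ay, az], jaw], ...]. A call has 1 to 10 rows; each row shifts and turns the commanded pose from where the row before left it, along the tool's axes as they then stand; what a row does not reach is not made up. A row lasts 1/12 s, in which the tool goes at most 41.7 mm and 7.16 degrees, less where a joint would pass 70% of its speed; a pose out of reach is approached as far as the arm can. A call with a gripper value outside its range is refused whole. The fingers move at their own pace and stop on an object; "force" is the grip in N (left out, the last holds). Time passes only in rows, so rows that do not move let the fingers close. It gives the time, the measured TCP pose, the force, the opening and the grip force at its end, in the units of the state.
- status.get_state(): the state, without advancing time (a new reading comes with each control period).
- vision.get_image(name): name is "scene" or "top" or "wrist"; returns a dict with "pixels" (400x640x3 uint8, blue, green, red), "fx", "fy", "cx", "cy" (pixels), "distortion" ([k1, k2, p1, p2, k3] as OpenCV has them; the pictures are not rectified), "cam_to_world" (4x4, takes a point from camera to world coordinates). Camera axes: x right, y down, z forward; pixel columns grow to the right and rows downward; lengths in m; the calibration is good to about 2 mm. A picture is of the moment at which its call begins. There is no depth.
- r.sign_off(): hands the job in; it is judged then, once.
The state is a dict: "t": time; "joint_pos": joint angles; "dq": joint speeds; "joint_torque": joint torques, N m; "ee_pos": TCP position; "orientation": TCP orientation; "force": force on the tool from outside, world axes, zero at the start; "wrist_torque": the same for the moment, N m; "grip_width": opening from 0.0 (shut) to 1.0 (fully open); "grasp_force": force on a finger pad.
Only numpy, scipy, OpenCV 4.12 (cv2) and the standard library are available. Lean on these libraries where they do the work, as an engineer would, in place of code of your own. Each camera call takes 0.05 s, during which the arm holds its last target. There are 200 camera calls.

### The job

A tray with a dozen jars stands on the counting scale: with a fingertip, key in 12 and confirm it - press 1, then 2, then the tall sample key - and then press the key on the label printer. The scale's keys are blank but laid out as on a calculator seen from the robot: 7-8-9 in the top row, 4-5-6 below, then 1-2-3, 0 at bottom left, and the tall sample key at the lower right. Press each key gently until it goes down and let it come up before the next, press no other key, and pick up or shift nothing: jars, tray and everything else on the bench stay where they are.

Things in the scene. Friction and masses are not known exactly. Their poses are not given: they have to be found in the camera images.
- scale: Counting scale, fixed, 320 mm wide (y), 370 mm deep (x). Origin on the bench under its middle; front to its own -x (the robot's side), left seen from the robot is +y. Steel pan 230 x 310 mm at the back, top 102 mm up. In front of it a dark panel 142 mm long slopes down to the robot by 0.30 rad; face centre at x -120, y 0, z 58 mm. Readouts on its left half, keypad on its right.
- key_1_top (a point): Centre of the top face of the 1 key when untouched (20 x 20 mm; third row, leftmost column); moves with the key. Its z axis points square out of the sloping panel, and the key is pressed along -z; x points away from the front.
- key_2_top (a point): Centre of the top face of the 2 key when untouched (20 x 20 mm; third row, second from the left); moves with the key. Its z axis points square out of the sloping panel, and the key is pressed along -z; x points away from the front.
- key_sample_top (a point): Centre of the top face of the tall sample key when untouched (20 mm wide, 50 mm along the slope; lower right of the keypad); moves with the key. Its z axis points square out of the sloping panel, and the key is pressed along -z; x points away from the front.
- printer: Desktop label printer, fixed, left or right of the scale. 200 mm wide (y), 240 mm deep (x); origin on the bench under its middle, front to its own -x. Grey base 84 mm high; dark roll cover from x -47 mm backwards, top 145 mm up. On the flat ledge before the cover, to the right, one light-grey key on a dark bezel: the print key, at x -92, y -62 mm, top 92.5 mm up.
- print_key_top (a point): Centre of the top face of the print key when untouched (34 mm wide, 22 mm deep); moves with the key. Its z axis points square out of the ledge, straight up, and the key is pressed along -z; x points away from the front.
- key_1 (a joint): Travel of the 1 key in m: 0 up, 0.006 fully down, pressed from 0.0025. Sprung: 2 N to start it, 4.5 N at 2.5 mm, 8 N at the bottom; slightly damped, rises by itself when let go.
- key_2 (a joint): Travel of the 2 key in m: 0 up, 0.006 fully down, pressed from 0.0025. Sprung: 2 N to start it, 4.5 N at 2.5 mm, 8 N at the bottom; slightly damped, rises by itself when let go.
- key_sample (a joint): Travel of the sample key in m: 0 up, 0.006 fully down, pressed from 0.0025. Sprung: 2 N to start it, 4.5 N at 2.5 mm, 8 N at the bottom; slightly damped, rises by itself when let go.
- print_key (a joint): Travel of the print key in m: 0 up, 0.006 fully down, pressed from 0.0025. Sprung: 2 N to start it, 4.5 N at 2.5 mm, 8 N at the bottom; slightly damped, rises by itself when let go.
- other_keys: The scale's 12 keys not to be pressed, taken together. Origin: middle of the keypad on the panel face; x up the slope, y left. Columns at y 45, 15, -15, -45 mm, rows at x 45, 15, -15, -45 mm: 7 8 9 zero / 4 5 6 tare / 1 2 3 / 0 point clear, the tall sample key (x -30, y -45) in the lower two places of the right column. Keys 20 x 20 mm, 8.5 mm proud, 10 mm gaps, blank, light grey.
- tray: Low cardboard tray, 142 (x) x 188 (y) mm, 20 mm walls, holding twelve small jars 3 by 4 (lids 41 mm above its underside); stands on the scale's pan, at least 55 mm behind the keys. Origin: centre of its underside. Loose, not to be disturbed.
- jar_a: Small jar with black lid, 43 mm across, 38 mm high, standing loose on the bench in front of the scale. Origin: centre of its underside.
- jar_b: Same jar, standing loose on the bench in front of the printer.
- marker: Marker pen 135 mm long, 17 mm thick, lying in front of the scale. Loose; origin at the middle of its underside.
- knife: Closed utility knife 165 x 28 x 17 mm lying on the bench. Loose; origin at the middle of its underside.
- tape_gun: Tape gun lying on its side, about 260 x 140 mm, 54 mm high, at one side of the work. Loose; origin under its tape roll.
- label_roll: Roll of white labels, 110 mm across, 75 mm high, lying flat at one side of the work. Loose; origin at the centre of its underside.
- carton: Small closed carton 110 x 140 x 80 mm standing at one side. Loose; origin at the centre of its underside.

How it is judged (in metres and radians):
On the way, in this order (a step that is already met when the one before it is completed fails the run):
1. 1 is pressed (value of joint key_1 above 0.0025 m and value of joint each of key_2, key_sample, print_key below 0.0015 m), for 0.05 s.
2. 2 is pressed, the 1 key being up again (value of joint key_2 above 0.0025 m and value of joint each of key_1, key_sample, print_key below 0.0015 m), for 0.05 s.
3. the sample key is pressed, 1 and 2 being up (value of joint key_sample above 0.0025 m and value of joint each of key_1, key_2, print_key below 0.0015 m), for 0.05 s.
4. the printer's key is pressed, the scale's keys being up (value of joint print_key above 0.0025 m and value of joint each of key_1, key_2, key_sample below 0.0015 m), for 0.05 s.
At the end, for the whole second after the job is handed in: The four pressed keys are up again (under 1.5 mm down), and the tray, jars and every other loose thing rest within 15 mm of where they stood (value of joint each of key_1, key_2, key_sample, print_key below 0.0015 m and distance of each of tray, jar_a, jar_b, marker, knife, tape_gun, label_roll, carton from where it was at the start of the episode below 0.015 m and linear speed of tray below 0.02 m/s); the robot touches nothing.
It fails at once if a scale key other than 1, 2 and sample is pressed with more than 3 N (contact force between any of the fingers, the arm and other_keys above 3 N).
It fails at once if a key or its machine is pushed harder than 25 N (contact force between any of the fingers, the arm and scale above 25 N or contact force between any of the fingers, the arm and printer above 25 N).
It fails at once if the tray, a jar or another loose thing is lifted, carried, tipped over or shifted by more than 20 mm (distance of any of tray, jar_a, jar_b, marker, knife, tape_gun, label_roll, carton from where it was at the start of the episode above 0.02 m or angle between any of tray, jar_a, jar_b's own z axis and vertical above 0.5 rad).
It also fails if it takes over 54 s, if anything falls off the work surface, if the arm or the gripper's body presses on something with over 40 N, if the wrist force passes 120 N, or if a joint passes its speed limit or range.

## Working session

There is one attempt and no reset: what is moved stays moved. The work goes in short steps, Python scripts to look and compute and a tool call to move; the robot and the scene stay as the last step left them, time stands still between calls to the robot, and variables do not carry over. Pictures are saved under pics/ and viewed, at most 10 in all, crops included, and the job is handed in when it is done.

Besides the shell and the picture viewer there is one more tool, called after ">>>" by a JSON object that holds its "method" and its "body", one argument or row to a line. arm_command: Moves the arm, as the interface text tells. Its arguments: {"type":"object","properties":{"series":{"type":"array","items":{"type":"array"}},"force":{"type":"number"}},"required":["series"]}

```bash
mkdir -p pics
python3 - <<'E'
from workcell import status, vision, r
import cv2, numpy as np, pickle
s=status.get_state(); print({k:np.round(v,4).tolist() for k,v in s.items()})
d={}
for n in ("scene","top"):
    d[n]=vision.get_image(n); cv2.imwrite(f"pics/{n}0.png",d[n]["pixels"])
    print(n,d[n]["fx"],d[n]["distortion"],np.round(d[n]["cam_to_world"],3).tolist())
pickle.dump(d,open("im0.pkl","wb"))
E
```

```text
{'t': 0.0, 'joint_pos': [-74.5587, 3.0276, 80.3145, 0.0018, 96.7497, -4.0275], 'dq': [-0.0665, 0.032, 0.0244, -0.0185, 0.052, 0.0539], 'joint_torque': [0.0017, -38.1661, -36.0187, 0.0001, 0.0062, -0.0], 'ee_pos': [0.1749, -0.4947, 0.2495], 'orientation': [[0.9428, 0.3333, -0.0004], [0.3333, -0.9428, 0.0016], [0.0001, -0.0016, -1.0]], 'force': [0.3614, 0.3713, -0.5195], 'wrist_torque': [-0.0062, -0.0142, -0.0249], 'grasp_force': 0.0, 'grip_width': 1.0006}
scene 382.34204357192493 [0.00534812 0.         0.         0.         0.        ] [[-0.815, 0.506, -0.281, 0.889], [0.579, 0.707, -0.406, 0.467], [-0.007, -0.494, -0.869, 1.114], [0.0, 0.0, 0.0, 1.0]]
top 363.17345389141843 [-0.07340515  0.          0.          0.          0.        ] [[0.017, -0.987, 0.16, 0.368], [-1.0, -0.015, 0.009, 0.005], [-0.006, -0.161, -0.987, 1.371], [0.0, 0.0, 0.0, 1.0]]
```

View pics/scene0.png

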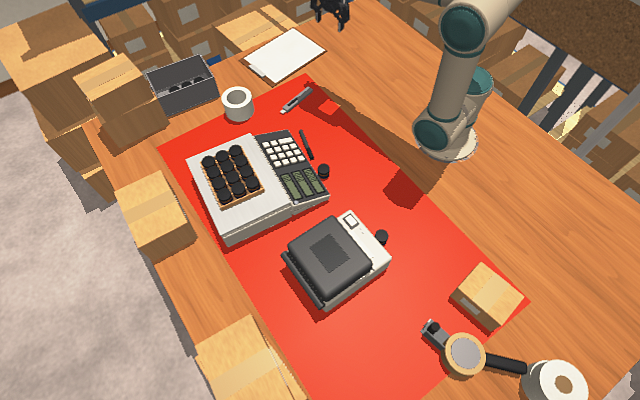

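View pics/top0.png

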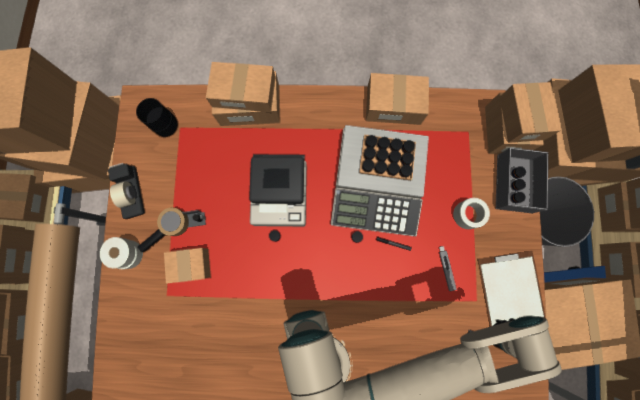

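The scene view shows the keypad around (285,150) and the print key at (350,219). In the top view the keypad is around (393,214), the print key at (294,216), and the tray with jars at (388,157). Next I find the key blobs in both views.

```bash
cat > h.py <<'E'
import cv2, numpy as np
def blobs(im,box,thr,amin,amax,up=4):
    x0,y0,x1,y1=box
    g=im["pixels"][y0:y1,x0:x1].min(axis=2)
    g=cv2.resize(g,None,fx=up,fy=up,interpolation=cv2.INTER_CUBIC)
    n,l,st,c=cv2.connectedComponentsWithStats((g>thr).astype(np.uint8))
    k=[i for i in range(1,n) if amin*up*up<st[i,4]<amax*up*up]
    return np.array([[(c[i,0]+.5)/up-.5+x0,(c[i,1]+.5)/up-.5+y0,st[i,4]/up/up] for i in k])
def rays(im,uv):
    K=np.array([[im["fx"],0,im["cx"]],[0,im["fy"],im["cy"]],[0,0,1]])
    p=cv2.undistortPoints(np.float64(uv).reshape(-1,1,2),K,np.array(im["distortion"])).reshape(-1,2)
    T=np.array(im["cam_to_world"]); d=np.c_[p,np.ones(len(p))]@T[:3,:3].T
    return T[:3,3],d
def onz(im,uv,z):
    o,d=rays(im,uv); return o+d*((z-o[2])/d[:,2])[:,None]
E
python3 - <<'E'
import pickle; from h import *
d=pickle.load(open("im0.pkl","rb"))
for n,b,t in (("top",(370,193,418,238),130),("scene",(258,128,312,174),130)):
    B=blobs(d[n],b,t,6,110); print(n,len(B)); print(B.round(1).tolist())
    x0,y0,x1,y1=b
    cv2.imwrite(f"pics/c_{n}.png",cv2.resize(d[n]["pixels"][y0:y1,x0:x1],None,fx=7,fy=7,interpolation=cv2.INTER_NEAREST))
a=cv2.imread("pics/c_top.png");b=cv2.imread("pics/c_scene.png")
p=d["top"]["pixels"][195:240,240:320]; p=cv2.resize(p,None,fx=5,fy=5,interpolation=0)
q=d["scene"]["pixels"][200:240,320:390]; q=cv2.resize(q,None,fx=5,fy=5,interpolation=0)
C=np.zeros((600,800,3),np.uint8)
for im,(y,x) in ((a,(0,0)),(b,(0,340)),(p,(340,0)),(q,(340,410))):
    h=min(im.shape[0],600-y);w=min(im.shape[1],800-x);C[y:y+h,x:x+w]=im[:h,:w]
cv2.imwrite("pics/mont.png",C)
E
```

```text
top 16
[[410.3, 193.5, 32.9], [381.0, 200.5, 31.9], [389.2, 201.5, 30.7], [397.4, 202.6, 31.0], [405.6, 203.8, 30.4], [379.7, 208.6, 30.2], [387.9, 209.6, 30.1], [396.2, 210.8, 30.4], [404.3, 211.9, 29.8], [378.4, 216.6, 29.4], [386.7, 217.9, 30.1], [394.9, 218.9, 29.6], [402.3, 224.1, 73.8], [377.3, 224.7, 29.2], [385.4, 225.9, 29.5], [393.6, 227.0, 28.8]]
scene 15
[[285.1, 140.1, 64.8], [273.6, 142.4, 28.8], [265.5, 144.1, 29.6], [292.8, 145.3, 27.8], [285.1, 146.9, 27.6], [277.4, 148.6, 29.2], [269.4, 150.3, 29.8], [296.7, 151.4, 28.0], [289.0, 153.2, 28.2], [281.2, 154.9, 29.6], [273.2, 156.7, 30.0], [300.7, 157.7, 28.2], [292.9, 159.4, 29.6], [285.1, 161.2, 30.1], [277.0, 163.2, 30.9]]
```

View pics/mont.png

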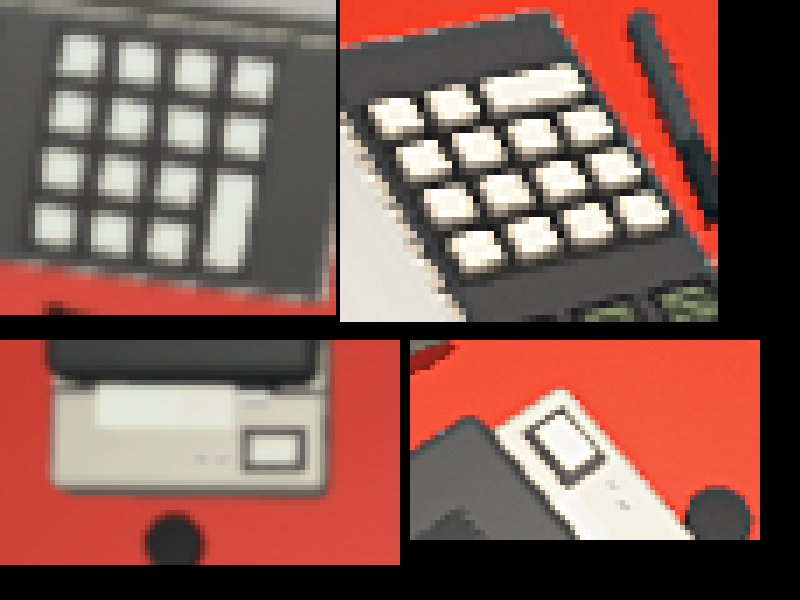

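The montage shows all 15 keys as clean blobs in both views, with the tall sample key at top (402,224) and scene (285,140). The print key shows in its bezel. Next I triangulate.

```bash
cat >> h.py <<'E'
def tri(a,ua,b,ub):
    oa,da=rays(a,ua); ob,db=rays(b,ub); P=[];G=[]
    for x,y in zip(da,db):
        s,t=np.linalg.lstsq(np.c_[x,-y],ob-oa,rcond=None)[0]
        P.append((oa+s*x+ob+t*y)/2); G.append(np.linalg.norm(oa+s*x-ob-t*y))
    return np.array(P),np.array(G)
def kabsch(M,P):
    mc,pc=M.mean(0),P.mean(0); U,S,V=np.linalg.svd((M-mc).T@(P-pc))
    R=V.T@np.diag([1,1,np.linalg.det(V.T@U.T)])@U.T
    return R,pc-R@mc
# key tops in keypad frame (x up slope, y left)
KEYS={n:(x,y,.0085) for n,x,y in [("7",.045,.045),("8",.045,.015),("9",.045,-.015),("zero",.045,-.045),("4",.015,.045),("5",.015,.015),("6",.015,-.015),("tare",.015,-.045),("1",-.015,.045),("2",-.015,.015),("3",-.015,-.015),("sample",-.03,-.045),("0",-.045,.045),("pt",-.045,.015),("clr",-.045,-.015)]}
E
python3 - <<'E'
import pickle; from h import *
d=pickle.load(open("im0.pkl","rb")); T,S=d["top"],d["scene"]
bt=blobs(T,(370,196,418,238),130,6,110)[:,:2]; bs=blobs(S,(258,128,312,174),130,6,110)[:,:2]
M=np.array(list(KEYS.values()))
# rough homography from four corners only for labelling
def label(b,c):
    H=cv2.getPerspectiveTransform(np.float32([M[i,:2] for i in (0,3,12,14)]),np.float32(c))
    p=cv2.perspectiveTransform(M[None,:,:2].astype(np.float32),H)[0]
    D=np.linalg.norm(p[:,None]-b[None],axis=2); print("label",D.min(1).max().round(2),len(set(D.argmin(1)))); return b[D.argmin(1)]
ut=label(bt,[[381,200.5],[405.6,203.8],[377.3,224.7],[393.6,227]])
us=label(bs,[[277,163.2],[265.5,144.1],[300.7,157.7],[292.8,145.3]])
P,G=tri(T,ut,S,us); R,t=kabsch(M,P)
print("gap",G.max().round(4),"resid",np.abs(P-(M@R.T+t)).max(0).round(4))
print("R",R.round(4).tolist(),"t",t.round(4),"slope",np.arcsin(R[2,0]).round(3),"yaw",np.arctan2(R[1,0],R[0,0]).round(4))
for k in("1","2","sample","0"):print(k,(R@KEYS[k]+t).round(4))
for n,b in(("top",(288,211,301,222)),("scene",(343,211,359,229))):
    print(n,blobs(d[n],b,200,10,200),blobs(d[n],b,170,10,200))
pt=blobs(T,(288,212,301,221),170,10,200);ps=blobs(S,(343,212,358,228),200,10,200)
print(pt,ps)
# printer front-ledge light region for yaw
print("print z-plane", [onz(T,pt[:,:2],.0925).round(4),onz(S,ps[:,:2],.0925).round(4)])
E
```

```text
label 0.12 15
label 0.14 15
gap 0.0008 resid [0.0002 0.0004 0.0006]
R [[0.9478, 0.1167, -0.2968], [-0.1127, 0.9932, 0.0304], [0.2983, 0.0046, 0.9544]] t [ 0.5445 -0.2505  0.0582] slope 0.303 yaw -0.1184
1 [ 0.533  -0.2038  0.062 ]
2 [ 0.5295 -0.2336  0.0619]
sample [ 0.5083 -0.2915  0.0572]
0 [ 0.5046 -0.2004  0.0531]
top [[294.29355204 216.60180995  27.625     ]] [[294.12374372 210.98555276  12.4375    ]
 [294.24926036 216.48261834  42.25      ]]
scene [[350.34049296 214.57535211  44.375     ]
 [350.63757253 220.04738878  64.625     ]
 [345.10382353 225.29558824  26.5625    ]
 [356.68154762 227.21130952  10.5       ]] [[350.47163626 214.65464652  54.8125    ]
 [350.66005697 220.06167835  71.3125    ]
 [345.14036885 225.23411885  30.5       ]
 [356.54464286 227.10204082  12.25      ]]
[[294.24926036 216.48261834  42.25      ]] [[349.81766442 214.49936762  37.0625    ]
 [350.63757253 220.04738878  64.625     ]
 [344.76915042 224.8025766   22.4375    ]]
print z-plane [array([[0.5253, 0.1001, 0.0925]]), array([[0.5159, 0.0843, 0.0925],
       [0.5253, 0.1004, 0.0925],
       [0.549 , 0.1028, 0.0925]])]
```

```bash
cat > plan.py <<'E'
from h import *; from workcell import status
from scipy.spatial.transform import Rotation as Ro
import sys
R=np.array([[0.9478,0.1167,-0.2968],[-0.1127,0.9932,0.0304],[0.2983,0.0046,0.9544]]); t=np.array([.5445,-.2505,.0582])
Tool=np.c_[R[:,0],-R[:,1],-R[:,2]]
def target(k,h):
    if k=="print":
        n=np.array([0,0,1.]); return np.array([.5253,.1002,.0925])+n*(.019+h),np.diag([1.,-1,-1])
    return R@KEYS[k]+t+R[:,2]*(.019+h),Tool
if __name__=="__main__":
    s=status.get_state(); p,q=target(sys.argv[1],float(sys.argv[2])/1000); C=np.array(s["orientation"])
    rv=Ro.from_matrix(C.T@q).as_rotvec()
    print("t",s["t"],"grip",s["grip_width"],"F",np.round(s["force"],2),"pos",np.round(s["ee_pos"],4))
    print("turn",rv.round(4),"deg",np.degrees(np.linalg.norm(rv)).round(2))
    print("shift cm: after turn",(100*q.T@(p-s["ee_pos"])).round(2),"now",(100*C.T@(p-s["ee_pos"])).round(2))
E
python3 plan.py 1 40
```

```text
t 0.1 grip 1.0026278526747598 F [0.67 0.45 0.29] pos [ 0.1749 -0.4947  0.2495]
turn [-0.0661  0.2989  0.4537] deg 31.36
shift cm: after turn [ 25.07 -32.98  21.74] now [ 41.86 -16.22  13.15]
```

>>> {"method": "arm_command", "body": {
  "series": [
    [[0, 0, 0], [-0.0132, 0.0598, 0.0907], 1],
    [[0, 0, 0], [-0.0132, 0.0598, 0.0907], 1],
    [[0, 0, 0], [-0.0132, 0.0598, 0.0907], 1],
    [[0, 0, 0], [-0.0132, 0.0598, 0.0907], 1],
    [[0, 0, 0], [-0.0132, 0.0598, 0.0907], 1],
    [[2.1, -2.7, 1.2], [0, 0, 0], 1],
    [[2.1, -2.7, 1.2], [0, 0, 0], 1],
    [[2.1, -2.7, 1.2], [0, 0, 0], 1],
    [[2.1, -2.7, 1.2], [0, 0, 0], 1],
    [[2.1, -2.7, 1.2], [0, 0, 0], 1]
  ]
}}

```text
t: 0.93
ee_pos: [0.3088, -0.3732, 0.2243]
orientation: [[0.948, -0.117, 0.297], [-0.113, -0.993, -0.031], [0.299, -0.004, -0.954]]
force: [0.0, -0.1, -0.2]
grip_width: -0.001
grasp_force: 0.0
```

>>> {"method": "arm_command", "body": {
  "series": [
    [[2.1, -2.7, 1.2], [0, 0, 0], 1],
    [[2.1, -2.7, 1.2], [0, 0, 0], 1],
    [[2.1, -2.7, 1.2], [0, 0, 0], 1],
    [[2.1, -2.7, 1.2], [0, 0, 0], 1],
    [[2.1, -2.7, 1.2], [0, 0, 0], 1],
    [[2.1, -2.7, 1.2], [0, 0, 0], 1],
    [[0, 0, 0], [0, 0, 0], 1],
    [[0, 0, 0], [0, 0, 0], 1]
  ]
}}

```text
t: 1.6
ee_pos: [0.4683, -0.2285, 0.1935]
orientation: [[0.949, -0.113, 0.296], [-0.109, -0.994, -0.03], [0.297, -0.004, -0.955]]
force: [1.1, 0.3, -0.7]
grip_width: -0.001
grasp_force: 0.0
```

```bash
python3 plan.py 1 30
```

```text
t 1.6 grip -0.0012918638829308477 F [ 1.08  0.31 -0.73] pos [ 0.4683 -0.2285  0.1935]
turn [-0.0005  0.0011  0.0039] deg 0.23
shift cm: after turn [ 1.94 -3.14  9.49] now [ 1.96 -3.13  9.49]
```

>>> {"method": "arm_command", "body": {
  "series": [
    [[0.65, -1.04, 3.0], [0, 0, 0.004], 1],
    [[0.65, -1.04, 3.0], [0, 0, 0], 1],
    [[0.65, -1.04, 3.4], [0, 0, 0], 1],
    [[0, 0, 0], [0, 0, 0], 1],
    [[0, 0, 0], [0, 0, 0], 1],
    [[0, 0, 0], [0, 0, 0], 1]
  ]
}}

```text
t: 2.1
ee_pos: [0.5177, -0.2057, 0.1121]
orientation: [[0.947, -0.121, 0.298], [-0.117, -0.993, -0.033], [0.3, -0.004, -0.954]]
force: [1.3, 0.0, 0.4]
grip_width: -0.002
grasp_force: 0.0
```

```bash
python3 plan.py 1 20
python3 - <<'E'
from workcell import vision; import cv2,pickle
d={n:vision.get_image(n) for n in("wrist","scene")}; pickle.dump(d,open("im1.pkl","wb"))
w=d["wrist"]["pixels"]; s=cv2.resize(d["scene"]["pixels"][100:200,230:350],None,fx=4,fy=4)
cv2.imwrite("pics/w1.png",w);cv2.imwrite("pics/s1.png",s)
E
```

```text
t 2.1 grip -0.001982406965116408 F [1.28 0.02 0.35] pos [ 0.5177 -0.2057  0.1121]
turn [ 0.0024 -0.002  -0.0043] deg 0.31
shift cm: after turn [-0.06 -0.34  1.32] now [-0.06 -0.34  1.32]
```

View pics/w1.png

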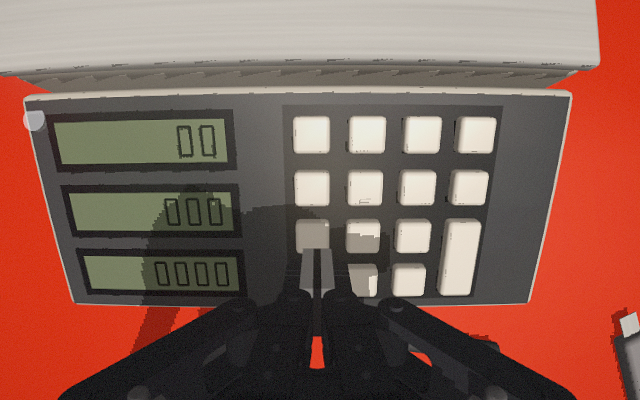

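View pics/s1.png

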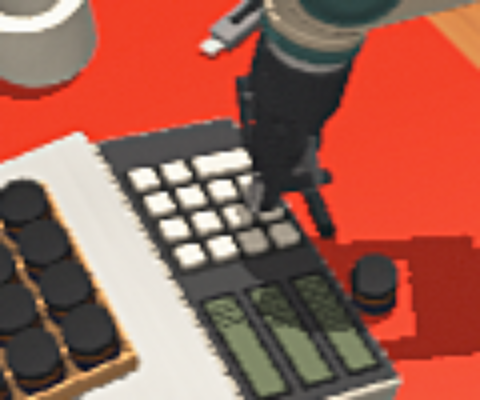

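The wrist view shows the closed tips at (317,250), just beside the 1 key at (312,237). The scene crop agrees. I'll correct sideways and lower the tool to just above the key.

>>> {"method": "arm_command", "body": {
  "series": [
    [[-0.06, -0.34, 1.0], [0, 0, -0.004], 1],
    [[0, 0, 1.3], [0, 0, 0], 1],
    [[0, 0, 0], [0, 0, 0], 1],
    [[0, 0, 0], [0, 0, 0], 1],
    [[0, 0, 0], [0, 0, 0], 1],
    [[0, 0, 0], [0, 0, 0], 1]
  ]
}}

```text
t: 2.7
ee_pos: [0.5248, -0.2019, 0.0895]
orientation: [[0.947, -0.117, 0.298], [-0.112, -0.993, -0.032], [0.3, -0.003, -0.954]]
force: [0.5, -0.2, -0.4]
grip_width: 0.001
grasp_force: 0.0
```

```bash
python3 plan.py 1 0
```

```text
t 2.7 grip 0.0011184748356949535 F [ 0.51 -0.19 -0.38] pos [ 0.5248 -0.2019  0.0895]
turn [ 0.0018 -0.002   0.0006] deg 0.16
shift cm: after turn [-0.02  0.11  0.97] now [-0.02  0.11  0.97]
```

>>> {"method": "arm_command", "body": {
  "series": [
    [[0, 0.1, 0.5], [0, 0, 0], 1],
    [[0, 0, 0.4], [0, 0, 0], 1],
    [[0, 0, 0], [0, 0, 0], 1],
    [[0, 0, 0], [0, 0, 0], 1],
    [[0, 0, 0], [0, 0, 0], 1],
    [[0, 0, 0], [0, 0, 0], 1]
  ]
}}

```text
t: 3.2
ee_pos: [0.5271, -0.203, 0.08]
orientation: [[0.948, -0.117, 0.297], [-0.112, -0.993, -0.032], [0.299, -0.003, -0.954]]
force: [-0.8, -0.1, 0.1]
grip_width: 0.004
grasp_force: 0.5
```

>>> {"method": "arm_command", "body": {
  "series": [
    [[0, 0, 0.2], [0, 0, 0], 1],
    [[0, 0, 0], [0, 0, 0], 1],
    [[0, 0, 0], [0, 0, 0], 1],
    [[0, 0, 0], [0, 0, 0], 1]
  ]
}}

```text
t: 3.53
ee_pos: [0.5278, -0.203, 0.0782]
orientation: [[0.948, -0.116, 0.297], [-0.112, -0.993, -0.032], [0.299, -0.003, -0.954]]
force: [-2.2, -0.7, 3.3]
grip_width: -0.001
grasp_force: 1.8
```

```bash
python3 plan.py 1 0
```

```text
t 3.5333 grip -0.0013547042185741425 F [-2.19 -0.74  3.32] pos [ 0.5278 -0.203   0.0782]
turn [ 0.0014 -0.0008  0.0006] deg 0.1
shift cm: after turn [ 0.03  0.03 -0.2 ] now [ 0.03  0.03 -0.2 ]
```

Contact at the predicted height (about 3.8 N, 2 mm down). I'll finish the press.

>>> {"method": "arm_command", "body": {
  "series": [
    [[0, 0, 0.2], [0, 0, 0], 1],
    [[0, 0, 0], [0, 0, 0], 1],
    [[0, 0, 0], [0, 0, 0], 1],
    [[0, 0, 0], [0, 0, 0], 1]
  ]
}}

```text
t: 3.87
ee_pos: [0.5284, -0.2031, 0.0763]
orientation: [[0.948, -0.117, 0.298], [-0.112, -0.993, -0.032], [0.299, -0.003, -0.954]]
force: [-3.2, -0.2, 4.5]
grip_width: 0.001
grasp_force: 2.8
```

```bash
python3 plan.py 1 0
```

```text
t 3.8667 grip 0.0012187019310981517 F [-3.16 -0.21  4.49] pos [ 0.5284 -0.2031  0.0763]
turn [ 0.0014 -0.0009  0.0006] deg 0.1
shift cm: after turn [ 0.02  0.03 -0.4 ] now [ 0.02  0.03 -0.4 ]
```

>>> {"method": "arm_command", "body": {
  "series": [
    [[0, 0, 0.1], [0, 0, 0], 1],
    [[0, 0, 0], [0, 0, 0], 1],
    [[0, 0, 0], [0, 0, 0], 1],
    [[0, 0, 0], [0, 0, 0], 1]
  ]
}}

```text
t: 4.2
ee_pos: [0.5287, -0.2031, 0.0754]
orientation: [[0.948, -0.116, 0.297], [-0.112, -0.993, -0.032], [0.299, -0.003, -0.954]]
force: [-3.7, -0.1, 5.8]
grip_width: -0.003
grasp_force: 3.3
```

>>> {"method": "arm_command", "body": {
  "series": [
    [[0, 0, -1.5], [0, 0, 0], 1],
    [[0, 0, 0], [0, 0, 0], 1],
    [[0, 1.5, 0], [0, 0, 0], 1],
    [[0, 1.5, 0], [0, 0, 0], 1],
    [[0, 0, 0], [0, 0, 0], 1],
    [[0, 0, 0], [0, 0, 0], 1],
    [[0, 0, 0], [0, 0, 0], 1],
    [[0, 0, 0], [0, 0, 0], 1]
  ]
}}

```text
t: 4.87
ee_pos: [0.5206, -0.2317, 0.0889]
orientation: [[0.948, -0.116, 0.297], [-0.112, -0.993, -0.031], [0.298, -0.004, -0.954]]
force: [0.1, 1.0, 0.1]
grip_width: -0.002
grasp_force: 0.0
```

```bash
python3 plan.py 2 0
```

```text
t 4.8667 grip -0.002247819606026186 F [0.06 1.02 0.13] pos [ 0.5206 -0.2317  0.0889]
turn [ 0.0005 -0.0001  0.0009] deg 0.06
shift cm: after turn [0.06 0.11 0.95] now [0.06 0.11 0.95]
```

>>> {"method": "arm_command", "body": {
  "series": [
    [[0.05, 0.1, 0.5], [0, 0, 0], 1],
    [[0, 0, 0.4], [0, 0, 0], 1],
    [[0, 0, 0.2], [0, 0, 0], 1],
    [[0, 0, 0.2], [0, 0, 0], 1],
    [[0, 0, 0], [0, 0, 0], 1],
    [[0, 0, 0], [0, 0, 0], 1],
    [[0, 0, 0], [0, 0, 0], 1]
  ]
}}

```text
t: 5.45
ee_pos: [0.5249, -0.2336, 0.0773]
orientation: [[0.948, -0.116, 0.297], [-0.112, -0.993, -0.031], [0.299, -0.004, -0.954]]
force: [-2.3, 3.1, 4.6]
grip_width: -0.003
grasp_force: 2.4
```

>>> {"method": "arm_command", "body": {
  "series": [
    [[0, 0, 0.15], [0, 0, 0], 1],
    [[0, 0, 0], [0, 0, 0], 1],
    [[0, 0, 0], [0, 0, 0], 1],
    [[0, 0, 0], [0, 0, 0], 1]
  ]
}}

```text
t: 5.78
ee_pos: [0.5254, -0.2337, 0.0759]
orientation: [[0.948, -0.116, 0.297], [-0.112, -0.993, -0.031], [0.299, -0.004, -0.954]]
force: [-3.3, 4.0, 5.0]
grip_width: -0.001
grasp_force: 3.1
```

```bash
python3 plan.py 2 0
```

```text
t 5.7833 grip -0.000692942924092622 F [-3.35  4.04  5.03] pos [ 0.5254 -0.2337  0.0759]
turn [ 0.0008 -0.0007  0.0006] deg 0.07
shift cm: after turn [-0.02 -0.05 -0.44] now [-0.02 -0.04 -0.44]
```

>>> {"method": "arm_command", "body": {
  "series": [
    [[0, 0, -1.6], [0, 0, 0], 1],
    [[0, 0, 0], [0, 0, 0], 1],
    [[-0.75, 3.0, 0], [0, 0, 0], 1],
    [[-0.75, 2.9, 0], [0, 0, 0], 1],
    [[0, 0, 0], [0, 0, 0], 1],
    [[0, 0, 0], [0, 0, 0], 1],
    [[0, 0, 0], [0, 0, 0], 1],
    [[0, 0, 0], [0, 0, 0], 1]
  ]
}}

```text
t: 6.45
ee_pos: [0.4997, -0.2896, 0.0859]
orientation: [[0.948, -0.116, 0.297], [-0.112, -0.993, -0.031], [0.299, -0.004, -0.954]]
force: [0.2, 0.4, -1.4]
grip_width: 0.002
grasp_force: 0.0
```

```bash
python3 plan.py sample 0
```

```text
t 6.45 grip 0.0016157047795314337 F [ 0.18  0.36 -1.37] pos [ 0.4997 -0.2896  0.0859]
turn [ 0.0008 -0.0004  0.0011] deg 0.08
shift cm: after turn [-0.02  0.11  1.11] now [-0.02  0.1   1.11]
```

>>> {"method": "arm_command", "body": {
  "series": [
    [[0, 0.1, 0.5], [0, 0, 0], 1],
    [[0, 0, 0.2], [0, 0, 0], 1],
    [[0, 0, 0], [0, 0, 0], 1],
    [[0, 0, 0.4], [0, 0, 0], 1],
    [[0, 0, 0.2], [0, 0, 0], 1],
    [[0, 0, 0.1], [0, 0, 0], 1],
    [[0, 0, 0], [0, 0, 0], 1],
    [[0, 0, 0], [0, 0, 0], 1],
    [[0, 0, 0], [0, 0, 0], 1]
  ]
}}

```text
t: 7.2
ee_pos: [0.5038, -0.2917, 0.0734]
orientation: [[0.947, -0.116, 0.298], [-0.112, -0.993, -0.032], [0.3, -0.003, -0.954]]
force: [0.3, 2.8, 5.1]
grip_width: -0.003
grasp_force: 2.2
```

>>> {"method": "arm_command", "body": {
  "series": [
    [[0, 0, 0.15], [0, 0, 0], 1],
    [[0, 0, 0], [0, 0, 0], 1],
    [[0, 0, 0], [0, 0, 0], 1],
    [[0, 0, 0], [0, 0, 0], 1]
  ]
}}

```text
t: 7.53
ee_pos: [0.5043, -0.2917, 0.072]
orientation: [[0.947, -0.116, 0.298], [-0.112, -0.993, -0.032], [0.3, -0.003, -0.954]]
force: [-0.7, 3.1, 5.5]
grip_width: 0.002
grasp_force: 2.9
```

```bash
python3 plan.py sample 0
```

```text
t 7.5333 grip 0.0021026383019585684 F [-0.66  3.12  5.54] pos [ 0.5043 -0.2917  0.072 ]
turn [ 0.0012 -0.0015  0.0007] deg 0.12
shift cm: after turn [-0.06 -0.06 -0.37] now [-0.06 -0.06 -0.37]
```

>>> {"method": "arm_command", "body": {
  "series": [
    [[0, 0, 0.1], [0, 0, 0], 1],
    [[0, 0, 0], [0, 0, 0], 1],
    [[0, 0, 0], [0, 0, 0], 1],
    [[0, 0, 0], [0, 0, 0], 1]
  ]
}}

```text
t: 7.87
ee_pos: [0.5045, -0.2918, 0.0711]
orientation: [[0.947, -0.116, 0.298], [-0.112, -0.993, -0.032], [0.3, -0.003, -0.954]]
force: [-1.9, 3.5, 6.4]
grip_width: 0.008
grasp_force: 3.4
```

>>> {"method": "arm_command", "body": {
  "series": [
    [[0, 0, -2.0], [0, 0, 0], 1],
    [[0, 0, -3.5], [0, 0, 0], 1],
    [[0, 0, -3.5], [0, 0, 0], 1],
    [[0, 0, -3.0], [0, 0, 0], 1],
    [[0, 0, 0], [0, 0, 0], 1],
    [[0, 0, 0], [0, 0, 0], 1],
    [[0, 0, 0], [0, 0, 0], 1]
  ]
}}

```text
t: 8.45
ee_pos: [0.4682, -0.2879, 0.1837]
orientation: [[0.948, -0.117, 0.296], [-0.113, -0.993, -0.031], [0.297, -0.004, -0.955]]
force: [-0.6, -0.3, -1.1]
grip_width: 0.001
grasp_force: 0.0
```

```bash
python3 plan.py print 40
```

```text
t 8.45 grip 0.0014411200176636628 F [-0.56 -0.3  -1.13] pos [ 0.4682 -0.2879  0.1837]
turn [ 0.0137 -0.3018 -0.1167] deg 18.56
shift cm: after turn [  5.71 -38.81   3.22] now [  0.09 -39.2    3.56]
```

>>> {"method": "arm_command", "body": {
  "series": [
    [[0, 0, 0], [0.0046, -0.1006, -0.0389], 1],
    [[0, 0, 0], [0.0046, -0.1006, -0.0389], 1],
    [[0, 0, 0], [0.0046, -0.1006, -0.0389], 1],
    [[0.5, -3.8, 0], [0, 0, 0], 1],
    [[0.5, -3.8, 0], [0, 0, 0], 1],
    [[0.5, -3.8, 0], [0, 0, 0], 1],
    [[0.5, -3.8, 0], [0, 0, 0], 1],
    [[0.5, -3.8, 0], [0, 0, 0], 1],
    [[0.5, -3.8, 0], [0, 0, 0], 1],
    [[0.5, -3.8, 0], [0, 0, 0], 1]
  ]
}}

```text
t: 9.28
ee_pos: [0.5028, -0.02, 0.1825]
orientation: [[1.0, 0.0, -0.002], [0.0, -1.0, -0.001], [-0.002, 0.001, -1.0]]
force: [1.2, -0.5, -0.4]
grip_width: -0.004
grasp_force: 0.0
```

>>> {"method": "arm_command", "body": {
  "series": [
    [[0.5, -3.8, 0], [0, 0, 0], 1],
    [[0.5, -3.8, 0], [0, 0, 0], 1],
    [[0.5, -3.8, 0], [0, 0, 0], 1],
    [[0, 0, 0], [0, 0, 0], 1],
    [[0, 0, 0], [0, 0, 0], 1],
    [[0, 0, 0], [0, 0, 0], 1]
  ]
}}

```text
t: 9.78
ee_pos: [0.518, 0.0918, 0.183]
orientation: [[1.0, 0.001, -0.002], [0.001, -1.0, -0.002], [-0.002, 0.002, -1.0]]
force: [-0.2, -0.1, -0.1]
grip_width: -0.002
grasp_force: 0.0
```

```bash
python3 plan.py print 15
python3 - <<'E'
from workcell import vision; import cv2
cv2.imwrite("pics/w2.png",vision.get_image("wrist")["pixels"])
E
```

```text
t 9.7833 grip -0.002070996019331078 F [-0.18 -0.11 -0.09] pos [0.518  0.0918 0.183 ]
turn [0.0017 0.0016 0.0009] deg 0.14
shift cm: after turn [ 0.73 -0.84  5.65] now [ 0.74 -0.85  5.64]
```

View pics/w2.png

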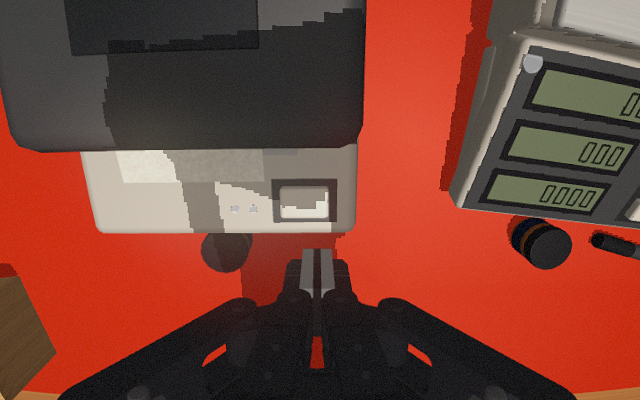

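The wrist view shows the print key at (305,202) with the tips at (317,252) a little to its right and short of it, which matches the computed shift. Now I descend.

>>> {"method": "arm_command", "body": {
  "series": [
    [[0.7, -0.8, 1.0], [0, 0, 0], 1],
    [[0, 0, 2.5], [0, 0, 0], 1],
    [[0, 0, 2.5], [0, 0, 0], 1],
    [[0, 0, 0], [0, 0, 0], 1],
    [[0, 0, 0], [0, 0, 0], 1],
    [[0, 0, 0], [0, 0, 0], 1],
    [[0, 0, 0], [0, 0, 0], 1]
  ]
}}

```text
t: 10.42
ee_pos: [0.5265, 0.0995, 0.1268]
orientation: [[1.0, -0.001, 0.005], [-0.001, -1.0, -0.0], [0.005, 0.0, -1.0]]
force: [-0.1, 0.4, 0.5]
grip_width: -0.001
grasp_force: 0.0
```

```bash
python3 plan.py print 0
```

```text
t 10.4167 grip -0.0009649633767017427 F [-0.07  0.41  0.52] pos [0.5265 0.0995 0.1268]
turn [ 0.0005 -0.0047 -0.0006] deg 0.27
shift cm: after turn [-0.12 -0.07  1.53] now [-0.13 -0.07  1.53]
```

>>> {"method": "arm_command", "body": {
  "series": [
    [[-0.1, 0, 0.6], [0, 0, 0], 1],
    [[0, 0, 0.5], [0, 0, 0], 1],
    [[0, 0, 0], [0, 0, 0], 1],
    [[0, 0, 0.3], [0, 0, 0], 1],
    [[0, 0, 0.2], [0, 0, 0], 1],
    [[0, 0, 0.1], [0, 0, 0], 1],
    [[0, 0, 0.1], [0, 0, 0], 1],
    [[0, 0, 0], [0, 0, 0], 1],
    [[0, 0, 0], [0, 0, 0], 1],
    [[0, 0, 0], [0, 0, 0], 1]
  ]
}}

```text
t: 11.25
ee_pos: [0.5247, 0.1, 0.1075]
orientation: [[1.0, 0.0, 0.002], [0.0, -1.0, -0.001], [0.002, 0.001, -1.0]]
force: [-3.5, -1.4, 5.9]
grip_width: -0.0
grasp_force: 2.9
```

>>> {"method": "arm_command", "body": {
  "series": [
    [[0, 0, 0.15], [0, 0, 0], 1],
    [[0, 0, 0], [0, 0, 0], 1],
    [[0, 0, 0], [0, 0, 0], 1],
    [[0, 0, 0], [0, 0, 0], 1]
  ]
}}

```text
t: 11.58
ee_pos: [0.5247, 0.1, 0.1062]
orientation: [[1.0, 0.0, 0.002], [0.0, -1.0, -0.001], [0.002, 0.001, -1.0]]
force: [-4.9, -0.8, 5.9]
grip_width: -0.002
grasp_force: 3.6
```

```bash
python3 plan.py print 0
```

```text
t 11.5833 grip -0.0020749262672092616 F [-4.88 -0.76  5.95] pos [0.5247 0.1    0.1062]
turn [ 0.0008 -0.0019  0.0004] deg 0.12
shift cm: after turn [ 0.06 -0.02 -0.53] now [ 0.06 -0.02 -0.53]
```

>>> {"method": "arm_command", "body": {
  "series": [
    [[0, 0, -2.0], [0, 0, 0], 1],
    [[0, 0, -3.5], [0, 0, 0], 1],
    [[0, 0, -3.5], [0, 0, 0], 1],
    [[0, 0, -3.0], [0, 0, 0], 1],
    [[-3, 0, 0], [0, 0, 0], 1],
    [[-3, 0, 0], [0, 0, 0], 1],
    [[-3, 0, 0], [0, 0, 0], 1],
    [[0, 0, 0], [0, 0, 0], 1],
    [[0, 0, 0], [0, 0, 0], 1],
    [[0, 0, 0], [0, 0, 0], 1]
  ]
}}

```text
t: 12.42
ee_pos: [0.4349, 0.1001, 0.2255]
orientation: [[1.0, 0.0, 0.003], [0.0, -1.0, -0.001], [0.003, 0.001, -1.0]]
force: [-0.3, 0.2, 0.6]
grip_width: -0.001
grasp_force: 0.0
```

Run:
```python
from workcell import vision; import cv2
cv2.imwrite("pics/s3.png",vision.get_image("scene")["pixels"])
cv2.imwrite("pics/w3.png",vision.get_image("wrist")["pixels"])
```

```text
(no output)
```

View pics/s3.png

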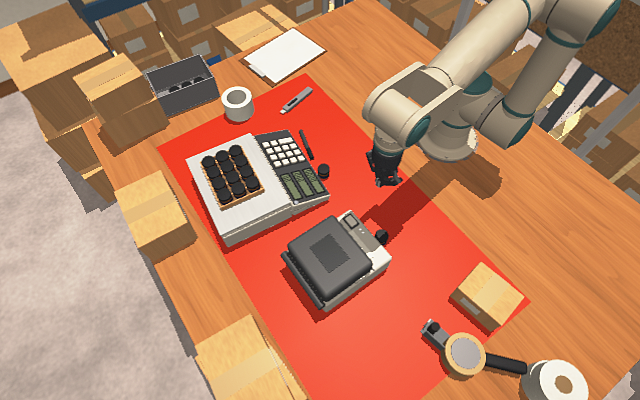

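The scene view shows everything still in place: tray (232,177), jars (323,171) and (381,237), marker (306,145). The arm is clear of everything.

```bash
python3 -c "
from workcell import r
print(r.sign_off())"
```

```text
the job is handed in; nothing more can be done
None
```

I pressed 1, 2, sample and then the print key, each to about 6 N (roughly 4 mm down by force and position), moved nothing on the bench, and handed the job in at about 12.5 s; the hand-in returned no verdict.

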